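Tidy the desk: restock the ink lane and fill the caddy

TASK

Put the stationery away in the desk caddy, setting each thing down gently. First pull the ink jar that is already in the jar lane forward into the front half of the lane, and after that stand the new ink jar from the desk behind it in the back half, neither jar ever tipped over; also lay the tape roll flat over the little post and stand the stapler on its base lengthwise between the two rails, roughly mid-length. Leave the look-alikes, which are the candle in its glass, the stone paperweight and the computer mouse, where they are on the desk.

Things in the scene. Friction and masses are not known exactly. Their poses are not given: they have to be found in the camera images.
- jar_lane: White-floored insert with dark walls, a lane for two jars inside 156 x 64 mm. Side walls and back (+x) wall rise 20 mm above its underside, 7 mm thick; the front (-x, robot) end has only an 8 mm lip. Jar centres go at about x = -42 mm (front half), x = +42 mm (back half), y = 0. 170 x 80 mm; floor 4 mm above its underside, 8 mm above the desk. Origin: centre of underside; x lengthwise, z up.
- tape_post: White flat insert without walls, one thin steel post at its centre, 12 mm diameter, top 19 mm above the insert's underside. The tape roll lies flat round the post. The 3 inserts lie parallel, 84 mm apart, in a fixed caddy 186 x 270 mm with a rim 14 mm high; their order changes. 170 x 80 mm; floor 4 mm above its underside, 8 mm above the desk. Origin: centre of underside; x lengthwise, z up.
- stapler_rails: White flat fixed insert with two dark rails along x, 150 mm long, 10 mm wide, tops 14 mm above its underside; between them a channel 44 mm wide along y = 0, open at both ends. The stapler stands in it, within 45 mm of mid-length, either end to the front. 170 x 80 mm; floor 4 mm above its underside, 8 mm above the desk. Origin: centre of underside; x lengthwise, z up.
- old_jar: The older jar, standing in the back half of the jar lane at the start: closed glass ink jar, round, 46 mm diameter, 58 mm tall including its black screw cap (which is no wider than the jar), paper label, about 0.13 kg. Origin: centre of its underside, z up.
- new_jar: The new jar, identical to the older one, standing on the desk at the start: closed glass ink jar, round, 46 mm diameter, 58 mm tall including its black screw cap (which is no wider than the jar), paper label, about 0.13 kg. Origin: centre of its underside, z up.
- tape: Roll of paper tape lying flat, 56 mm outer diameter, hole 28 mm right through, 25 mm high, about 0.05 kg. Origin: centre of its underside, z up along the hole.
- stapler: Small black stapler with steel strips, standing on its base: 92 mm long (x), 28 mm wide (y), 42 mm high; its sides are parallel from 20 to 42 mm height (rounded 5 mm at the edges): grip it across the width at 25 to 40 mm height. About 0.14 kg. Origin: centre of its underside.
- candle: Look-alike of the ink jars, to be left: candle in an open glass, wider and lower than a jar, 58 mm diameter, 52 mm tall, white wax top with a wick, no cap. Origin: centre of its underside.
- paperweight: Look-alike of the tape roll, to be left: stone disc without a hole, 56 mm diameter, 25 mm high. Origin: centre of its underside.
- mouse: Look-alike of the stapler, to be left: black computer mouse, 96 mm long (x), 56 mm wide (y), 34 mm high, broader and rounder, small grey wheel. Origin: centre of its underside. (Mug, notebook and other desk things stand well outside the work area.)
Things that resemble listed ones, but are neither listed nor needed, are in the scene too. What is shaped like the new_jar but blue is not meant.

How it is judged:
By the outcome, as a careful person would: the job done as asked, in the order asked, and still so for the second after the job is handed in, with the robot touching nothing.
It also fails if it takes over 106 s, if anything falls off the work surface, if the arm or the gripper's body presses on something with over 40 N, if the wrist force passes 120 N, or if a joint passes its speed limit or range.

ROBOT

A 6-joint arm with a two-finger parallel gripper is mounted at the origin on the work surface. World frame = base frame: x ahead of the robot, y to its left, z up, the work surface at z = 0. Lengths are in m, angles in rad, forces in N, time in s.
With the tool pointing down it reaches from about 0.275 to 1 m from the base axis. Payload 8.4 kg.
Tool frame: the origin (TCP) lies on the centre line of the jaws, within the pads' length; the fingertips stand 14 mm ahead of it and the grasp point (between the pads) lies 5 mm behind it; z points along the fingers, y is the line along which they close (so a half turn about z gives the same grasp; the last joint's range is limited). The gripper opens to 85 mm and grips with 20 to 120 N. Pads are 22 mm wide; open, the fingers measure 114 mm over their backs; the gripper's body (76 mm by 85 mm) begins 54 mm behind the grasp point. The pads swing forward as they close: fully open they stand 13 mm farther back than shut.
Start: joints at [1.158, 0.353, 1.633, -0, 1.155, -0.002], TCP at [0.25, 0.573, 0.245] pointing down, gripper open.
Joint ranges: [-2.63, 2.63], [-0.92, 2.1], [0.06, 2.66], [-1.3, 4.44], [0, 2.69], [-3.02, 3.02]. Speed limits (rad/s): [2.22, 2.22, 2.79, 3.14, 3.14, 3.14].

INTERFACE

Orientations are given as a unit quaternion [x, y, z, w].
In Python, from station import robot gives the robot as it stands.
- The arm moves only by the shell command python3 -m inch, which reads ROWS from standard input. ROWS is one flat JSON list of numbers that holds 1 to 10 rows one after another, with no inner brackets; each row has 5 numbers: the finger opening in m, then dx, dy, dz in units of 5 mm, then a turn about the tool's z in units of 0.25 rad; each row shifts and turns the commanded pose from where the row before left it, along the tool's axes as they then stand; what a row does not reach is not made up. A row lasts 1/12 s, in which the tool goes at most 0.0417 m and 0.125 rad, less where a joint would pass 70% of its speed; a pose out of reach is approached as far as the arm can. The fingers move at their own pace and stop on an object; the grip force is fixed at half the most. Time passes only in rows, so rows that do not move let the fingers close. It prints the time, the measured TCP pose, the force, the opening and the grip force at its end. Input that does not fit is refused with a message, and nothing moves.
- robot.read_state(): the state, without advancing time (a new reading comes with each control period).
- robot.read_camera(name): name is "scene" or "top" or "wrist"; returns a dict with "frame" (420x560x3 uint8, blue, green, red), "fx", "fy", "cx", "cy" (pixels), "k1" (the pictures are not rectified: a ray, as slopes to the right and down, at radius r is drawn at 1 + k1 r^2 times it, then the intrinsics apply), "world_from_camera" (4x4, takes a point from camera to world coordinates). Camera axes: x right, y down, z forward; pixel columns grow to the right and rows downward; lengths in m; the calibration is good to about 2 mm. A picture is of the moment at which its call begins. There is no depth.
- robot.hand_in(): hands the job in; it is judged then, once.
The state is a dict: "time": time; "joint_positions": joint angles; "qd": joint speeds; "joint_efforts": joint torques, N m; "tcp_pos": TCP position; "tool_rot": TCP orientation; "force": force on the tool from outside, world axes, zero at the start; "torque": the same for the moment, N m; "width": finger opening in m; "grip_force": force on a finger pad.
Only numpy, scipy, OpenCV 4.12 (cv2) and the standard library are available. Lean on these libraries where they do the work, as an engineer would, in place of code of your own. Each camera call takes 0.05 s, during which the arm holds its last target. There are 200 camera calls.

## Working session

There is one attempt and no reset: what is moved stays moved. The work goes in short steps, Python scripts to look and compute and a shell command to move; the robot and the scene stay as the last step left them, time stands still between calls to the robot, and variables do not carry over. Pictures are saved under pics/ and viewed, at most 14 in all, crops included, and the job is handed in when it is done.

```bash
ls; mkdir -p pics; cat > h.py <<'E'
import numpy as np, cv2
from station import robot
def cam(n,save=None):
    c=robot.read_camera(n)
    if save: cv2.imwrite('pics/'+save,c['frame'])
    return c
def cast(c,u,v,z):
    x=(u-c['cx'])/c['fx'];y=(v-c['cy'])/c['fy']
    rd=np.hypot(x,y);r=rd
    for _ in range(20): r=rd/(1+c['k1']*r*r)
    s=r/rd if rd>0 else 1
    T=np.array(c['world_from_camera']);d=T[:3,:3]@[x*s,y*s,1];o=T[:3,3]
    return (o+d*(z-o[2])/d[2])
def proj(c,p):
    T=np.array(c['world_from_camera']);q=T[:3,:3].T@(np.array(p)-T[:3,3]);x,y=q[:2]/q[2];k=1+c['k1']*(x*x+y*y)
    return c['cx']+c['fx']*x*k,c['cy']+c['fy']*y*k
def totool(dxyz):
    from scipy.spatial.transform import Rotation as R
    s=robot.read_state();return R.from_quat(s['tool_rot']).inv().apply(dxyz)
E
python3 - <<'E'
from h import *
for n in('top','scene','wrist'):
    c=cam(n,n+'0.png');print(n,c['fx'],c['k1'],np.round(c['world_from_camera'],3).tolist())
s=robot.read_state();print(s)
E
```

```text
pics
top 489.6886647427305 -0.06317756212577091 [[-0.027, -0.998, 0.053, 0.477], [-1.0, 0.027, -0.003, -0.094], [0.001, -0.053, -0.999, 1.328], [0.0, 0.0, 0.0, 1.0]]
scene 479.4411835681064 -0.08505950311224018 [[0.216, 0.796, -0.565, 1.131], [0.976, -0.171, 0.132, -0.237], [0.008, -0.58, -0.814, 0.912], [0.0, 0.0, 0.0, 1.0]]
wrist 291.79170722802235 -0.03870389796191087 [[0.4, 0.879, 0.261, 0.183], [0.917, -0.382, -0.116, 0.603], [-0.002, 0.285, -0.958, 0.373], [0.0, 0.0, 0.0, 1.0]]
{'time': 0.15, 'joint_positions': array([ 1.15759084e+00,  3.53490388e-01,  1.63391887e+00,  2.44917218e-05,
        1.15519840e+00, -2.38537418e-03]), 'qd': array([-0.0002211 , -0.00139646, -0.0024897 ,  0.00051153, -0.00114828,
        0.00110336]), 'joint_efforts': array([-6.30430332e-04, -6.05637646e+01, -3.42342174e+01, -9.26089183e-05,
        6.11852738e-03,  1.16487918e-06]), 'tcp_pos': array([0.24945598, 0.57270673, 0.24475232]), 'tool_rot': array([ 2.03973435e-01,  9.78976292e-01, -4.94274990e-04, -1.15659520e-04]), 'force': array([-0.36730583, -0.12498063, -0.11297616]), 'torque': array([-0.03525724,  0.03015279,  0.04554767]), 'grip_force': 0.0, 'width': 0.08582343892561217}
```

View pics/top0.png

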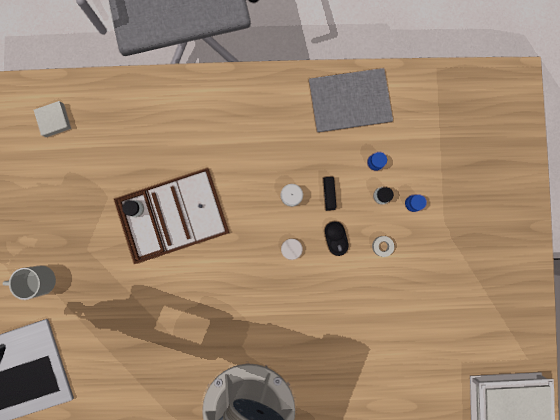

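View pics/scene0.png

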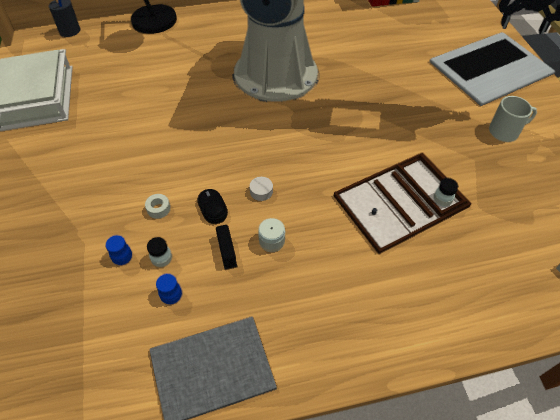

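Top view candidates:
- **Jar:** black-capped jar (385,195) is the choice. Rejected: blue-capped (377,161) and (416,203), and the candle (292,195).
- **Tape:** ring with a hole (384,246). Rejected: paperweight (291,249).
- **Stapler:** narrow black bar (330,193). Rejected: mouse (336,238).
- **Caddy:** jar lane at left with the old jar (132,208), rails in the middle, post at (201,206).

Next I'll check one close crop and measure.

```bash
python3 - <<'E'
from h import *
a=cv2.imread('pics/top0.png');b=cv2.imread('pics/scene0.png')
A=cv2.resize(a[145:265,270:440],(800,565),interpolation=cv2.INTER_CUBIC)
cv2.imwrite('pics/cropA.png',A)
B=cv2.resize(a[160:270,105:240],(733,597),interpolation=cv2.INTER_CUBIC);cv2.imwrite('pics/cropB.png',B)
E
```

```text
(no output)
```

View pics/cropA.png

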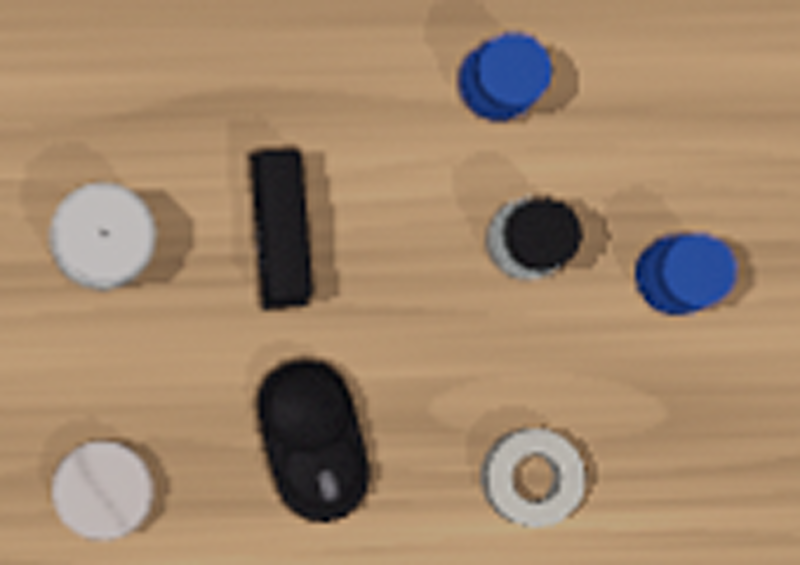

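View pics/cropB.png

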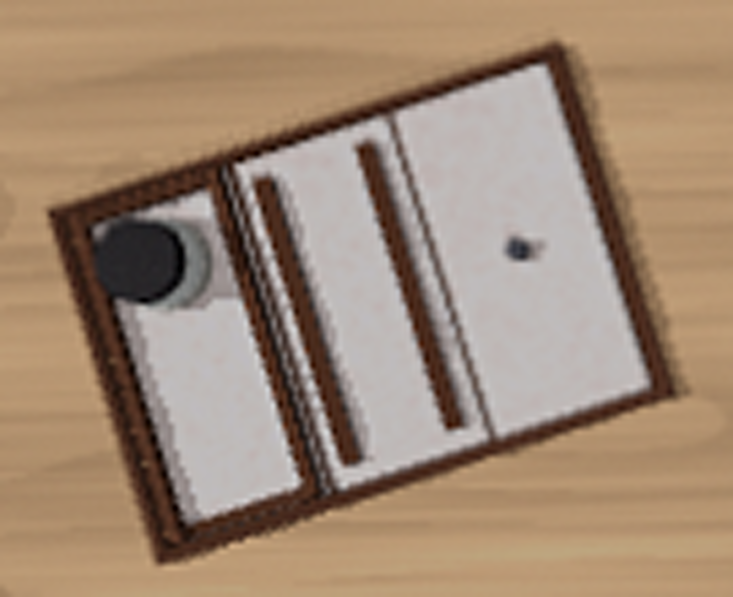

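The crops confirm the choices. The jar has a black cap and glass at crop A (542,235), the tape has a hole at (535,478) and the stapler is at (281,228). In crop B the rails, post (518,248) and old jar cap (142,262) are clear. The lane's far end from the robot is at the top, so the old jar is in the back half.

```bash
cat > m.py <<'E'
from h import *
c=cam('top')
A=lambda x,y,z:cast(c,270+(x+.5)/4.706-.5,145+(y+.5)/4.708-.5,z)
B=lambda x,y,z:cast(c,105+(x+.5)/5.43-.5,160+(y+.5)/5.427-.5,z)
print('new',A(542,235,.058)); print('stap',A(281,228,.042),'ends',A(276,150,.042),A(287,307,.042)); print('tape',A(535,478,.025))
print('blues',A(514,72,.058),A(699,272,.058)); print('candle',A(103,235,.052)); print('paperw',A(103,490,.025)); print('mouse',A(314,440,.03))
print('old',B(142,262,.066)); print('post',B(518,248,.023))
K=[B(*p,.014) for p in [(557,42),(50,212),(160,562),(680,395)]]
for k in K: print('corner',k)
print('centre',np.mean(K,0))
R=[B(*p,.018) for p in [(265,183),(350,460),(370,147),(455,425)]]
print('rails mid',np.mean(R,0)); d=(R[0]-R[1]+R[2]-R[3]);print('yaw',np.degrees(np.arctan2(d[1],d[0])),np.linalg.norm(d)/2)
d=K[0]-K[3]+K[1]-K[2];print('yaw',np.degrees(np.arctan2(d[1],d[0])),np.linalg.norm(d)/2); d=K[1]-K[0]+K[2]-K[3];print('yaw2',np.degrees(np.arctan2(d[1],d[0]))-90,np.linalg.norm(d)/2)
E
python3 m.py
python3 - <<'E'
from h import *
# scene cross-check
c=cam('scene')
f=c['frame'];b=f[140:260,320:480];cv2.imwrite('pics/cropC.png',cv2.resize(b,(800,600),interpolation=cv2.INTER_CUBIC))
E
```

```text
new [ 0.5658318  -0.37240509  0.058     ]
stap [ 0.57483047 -0.2292979   0.042     ] ends [ 0.61875257 -0.2279537   0.042     ] [ 0.53050339 -0.23119734  0.042     ]
tape [ 0.4306115  -0.37040766  0.025     ]
blues [ 0.65709736 -0.36041465  0.058     ] [ 0.54292866 -0.45932549  0.058     ]
candle [ 0.57285788 -0.12925906  0.052     ]
paperw [ 0.43089093 -0.12587237  0.025     ]
mouse [ 0.45574969 -0.24525254  0.03      ]
old [0.54867581 0.28873912 0.066     ]
post [0.55294506 0.11514846 0.023     ]
corner [0.65563787 0.09529043 0.014     ]
corner [0.57788344 0.35067214 0.014     ]
corner [0.40273305 0.29755545 0.014     ]
corner [0.47857204 0.03785798 0.014     ]
centre [0.5287066 0.195344  0.014    ]
rails mid [0.52799477 0.19494315 0.018     ]
yaw 16.128593644048102 0.1440744161990207
yaw 17.425367604656863 0.18457883242119225
yaw2 16.60425433323357 0.2687459304281201
```

View pics/cropC.png

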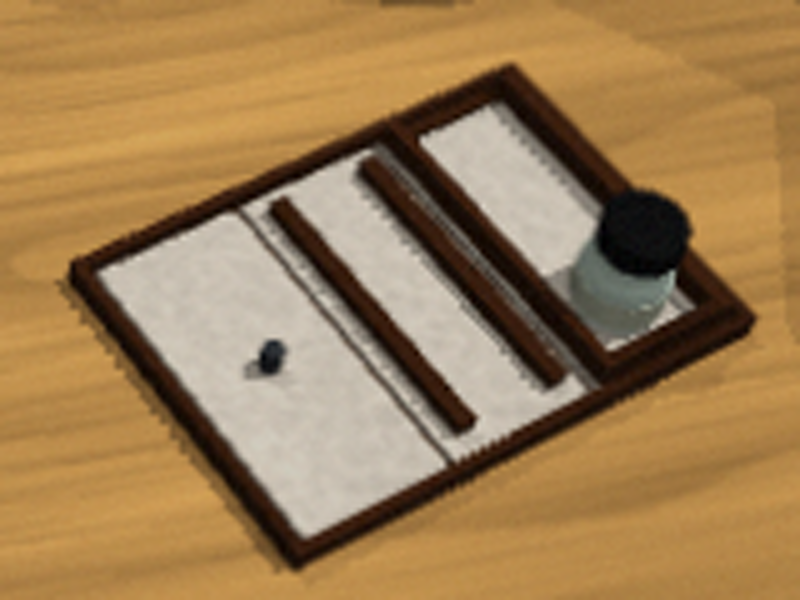

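Crop C agrees: the order is lane, rails, post. Caddy centre is about (0.528, 0.195) with yaw 16.7°. That puts the lane centre at (0.504, 0.2755) and the old jar at lane x = +46 mm. I'm moving now, turning first so the tool axes lie along the lane.

The manual's scale: shifts go in units of 5 mm and turns go in units of 0.25 rad. Converting my numbers, 0.02 m is 4, -0.117 rad is -0.468.

```bash
cat >> h.py <<'E'
def go(x,y,z,ya=106.7):
    "delta in tool axes after the turn to tool-y azimuth ya"
    from scipy.spatial.transform import Rotation as R
    s=robot.read_state();M=R.from_quat(s['tool_rot']).as_matrix()
    cur=np.degrees(np.arctan2(M[1,1],M[0,1]));t=(cur-ya+180)%360-180
    a=np.radians(ya);ty=np.array([np.cos(a),np.sin(a)]);tx=np.array([-ty[1],ty[0]])
    d=np.array([x,y,z])-s['tcp_pos']
    print('t %.2f'%s['time'],'turn %.3f'%np.radians(t),'dx %.4f dy %.4f dz %.4f'%(d[:2]@tx,d[:2]@ty,-d[2]),'tilt %.3f'%M[2,2],'j6 %.2f'%s['joint_positions'][5])
E
echo '[0.07, 0, 0, 4, -0.468, 0.07, 0, 0, 4, -0.468, 0.07, 0, 0, 4, -0.468, 0.07, 0, 0, 4, -0.468, 0.07, 0, 0, 4, -0.468, 0.07, 0, 0, 4, -0.468, 0.07, 0, 0, 0, 0]' | python3 -m inch
python3 -c "
from h import *
go(.5487,.2887,.12)"
```

```text
time: 0.83
tcp_pos: [0.2486, 0.5706, 0.1214]
tool_rot: [-0.148, 0.989, -0.003, -0.002]
force: [-0.6, -0.8, -0.6]
width: 0.0703
grip_force: 0.0
t 0.83 turn 0.005 dx -0.2065 dy -0.3563 dz 0.0014 tilt -1.000 j6 -0.71
```

Scaled: -0.0356 m is -7.12, -0.0206 m is -4.12.

```bash
echo '[0.07, -4.12, -7.12, 0, 0, 0.07, -4.12, -7.12, 0, 0, 0.07, -4.12, -7.12, 0, 0, 0.07, -4.12, -7.12, 0, 0, 0.07, -4.12, -7.12, 0, 0, 0.07, -4.12, -7.12, 0, 0, 0.07, -4.12, -7.12, 0, 0, 0.07, -4.12, -7.12, 0, 0, 0.07, -4.12, -7.12, 0, 0, 0.07, -4.12, -7.12, 0, 0]' | python3 -m inch
echo '[0.07, 0, 0, 0, 0, 0.07, 0, 0, 0, 0]' | python3 -m inch
python3 -c "
from h import *
go(.5487,.2887,.12);c=cam('wrist','w1.png');print(proj(c,(.5487,.2887,.066)),proj(c,(.5487,.2887,.045)))"
```

```text
time: 1.67
tcp_pos: [0.5509, 0.2897, 0.1267]
tool_rot: [-0.143, 0.99, 0.0, 0.001]
force: [0.2, -0.2, 0.0]
width: 0.0698
grip_force: 0.0
time: 1.83
tcp_pos: [0.551, 0.2896, 0.1263]
tool_rot: [-0.141, 0.99, 0.0, 0.001]
force: [0.1, 0.4, -0.0]
width: 0.07
grip_force: 0.0
t 1.83 turn -0.008 dx 0.0025 dy -0.0002 dz 0.0063 tilt -1.000 j6 -1.37
(np.float64(274.7191639689766), np.float64(230.35453299830937)) (np.float64(274.96212090531543), np.float64(220.6630701289004))
```

View pics/w1.png

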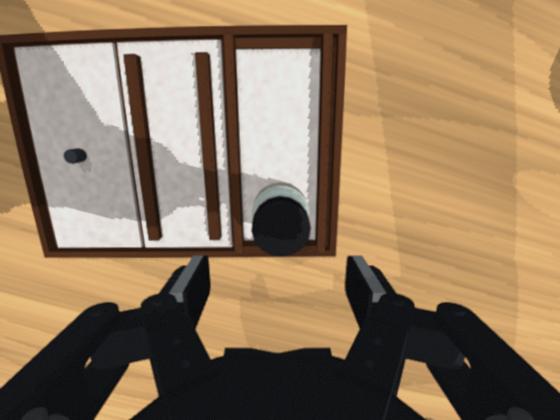

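The wrist view shows the cap centre at about (281,224) between the fingers, the post at (75,155) and the rail ends. I'll cast these to check them against the top view.

```bash
python3 -c "
from h import *
c=cam('wrist')
m=(c['frame'].max(2)<45).astype(np.uint8);m[:185]=0;m[258:]=0;m[:,:245]=0;m[:,316:]=0
k,_=cv2.findContours(m,0,2);k=max(k,key=cv2.contourArea);e=cv2.fitEllipse(k);print(e,cast(c,*e[0],.066))
print('post',cast(c,69,155,.023))
R=[cast(c,*p,.018) for p in [(203,53),(215,239),(132,55),(153,240)]];print('rails',np.mean(R,0))
go(.5487,.2887,.045)"
```

```text
((278.8347473144531, 229.07177734375), (57.968772888183594, 64.77942657470703), 100.83718872070312) [0.54558557 0.29214176 0.066     ]
post [0.54790039 0.11807368 0.023     ]
rails [0.52449112 0.1998166  0.018     ]
t 1.93 turn -0.003 dx 0.0010 dy -0.0025 dz 0.0809 tilt -1.000 j6 -1.37
```

```bash
python3 -c "
from h import *
c=cam('scene')
B=lambda x,y,z:cast(c,320+(x+.5)/5-.5,140+(y+.5)/5-.5,z)
print('post',B(274,345,.023),'cap',B(645,226,.066));print('rails',np.mean([B(*p,.018) for p in [(282,202),(463,425),(372,162),(555,380)]],0))
C=lambda x,y,z:cast(c,x,y,z)
print('new',C(157,246,.058),'tape',C(157,202,.025))"
```

```text
post [0.55065678 0.1145998  0.023     ] cap [0.55070316 0.28733722 0.066     ]
rails [0.53025673 0.19316083 0.018     ]
new [ 0.56993875 -0.37432023  0.058     ] tape [ 0.42854477 -0.37158157  0.025     ]
```

Top and scene agree to about 2 mm and the wrist camera is a bit off, so I'm using the top values. Descending and gripping.

Scaled: 0.02 m is 4, 0.015 m is 3.

```bash
echo '[0.07, 0, -0.2, 4, 0, 0.07, 0.2, 0, 4, 0, 0.07, 0, 0, 4, 0, 0.07, 0, 0, 3, 0, 0.07, 0, 0, 1.2, 0, 0.055, 0, 0, 0, 0, 0.05, 0, 0, 0, 0, 0.045, 0, 0, 0, 0, 0.04, 0, 0, 0, 0, 0.04, 0, 0, 0, 0]' | python3 -m inch; echo '[0.04, 0, 0, 0, 0, 0.04, 0, 0, 0, 0, 0.04, 0, 0, 0, 0]' | python3 -m inch
python3 -c "
from h import *
s=robot.read_state();print(s['tcp_pos']);go(.4638,.2634,.045)"
```

```text
time: 2.82
tcp_pos: [0.5489, 0.2907, 0.046]
tool_rot: [-0.145, 0.989, 0.001, 0.001]
force: [-3.0, 2.8, 5.4]
width: 0.0413
grip_force: 59.7
time: 3.07
tcp_pos: [0.5489, 0.2907, 0.0459]
tool_rot: [-0.145, 0.989, 0.001, 0.001]
force: [-3.5, 1.1, 5.8]
width: 0.0413
grip_force: 59.9
[0.54887447 0.29067894 0.04594855]
t 3.07 turn -0.001 dx 0.0893 dy -0.0017 dz 0.0009 tilt -1.000 j6 -1.38
```

Gripped; the 41 mm opening suggests the cap. Lifting a few mm, pulling forward 89 mm and lowering.

```bash
echo '[0.04, 0, 0, -0.8, 0, 0.04, 1, 0, -0.4, 0, 0.04, 3, 0, 0, 0, 0.04, 3, 0, 0, 0, 0.04, 3, 0, 0, 0, 0.04, 3, 0, 0, 0, 0.04, 3, -0.2, 0, 0, 0.04, 1.4, 0, 0, 0, 0.04, 0.4, 0, 0, 0, 0.04, 0, 0, 0, 0]' | python3 -m inch; 
python3 -c "
from h import *
s=robot.read_state();print(s['tcp_pos'],s['width'],s['force']);go(.4638,.2634,.046);cam('top','t2.png')"
```

```text
time: 3.9
tcp_pos: [0.4636, 0.2635, 0.0506]
tool_rot: [-0.145, 0.989, 0.0, 0.0]
force: [0.5, -0.3, -1.0]
width: 0.0415
grip_force: 60.2
[0.46358006 0.263465   0.05064778] 0.04154674045168268 [ 0.52553553 -0.32761922 -0.96653212]
t 3.90 turn -0.000 dx -0.0002 dy -0.0001 dz 0.0046 tilt -1.000 j6 -1.35
```

```bash
echo '[0.04, 0, 0, 0.3, 0, 0.04, 0, 0, 0.3, 0, 0.04, 0, 0, 0.2, 0, 0.04, 0, 0, 0.14, 0, 0.04, 0, 0, 0, 0]' | python3 -m inch; echo '[0.045, 0, 0, 0, 0, 0.05, 0, 0, 0, 0, 0.06, 0, 0, 0, 0, 0.065, 0, 0, 0, 0, 0.065, 0, 0, 0, 0, 0.065, 0, 0, -2, 0, 0.065, 0, 0, -5, 0, 0.065, 0, 0, -8, 0, 0.065, 0, 0, -8, 0]' | python3 -m inch
python3 -c "
from h import *
c=cam('wrist','w3.png')
go(.566,-.3724,.16)"
```

```text
time: 4.37
tcp_pos: [0.464, 0.2635, 0.0459]
tool_rot: [-0.145, 0.989, 0.0, 0.0]
force: [-0.9, -1.8, 5.3]
width: 0.0414
grip_force: 61.5
time: 5.12
tcp_pos: [0.4625, 0.2629, 0.1617]
tool_rot: [-0.145, 0.989, -0.0, -0.001]
force: [1.3, 0.1, -0.5]
width: 0.0651
grip_force: 0.0
t 5.17 turn -0.000 dx 0.0879 dy -0.6392 dz 0.0098 tilt -1.000 j6 -1.35
```

View pics/w3.png

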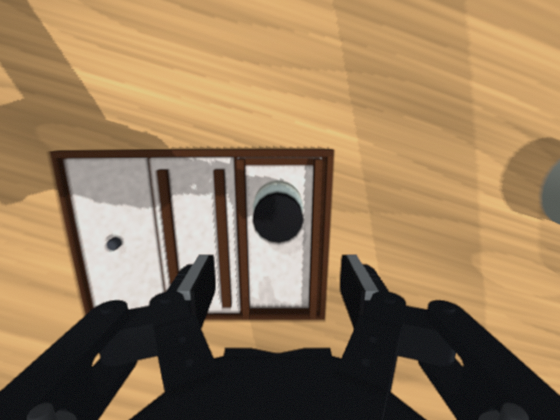

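The old jar stands upright in the front half, cap at (278,213). Now over to the new jar.

Scaled: -0.0355 m is -7.1, 0.0049 m is 0.98.

```bash
echo '[0.065, 0.98, -7.1, 0, 0, 0.065, 0.98, -7.1, 0, 0, 0.065, 0.98, -7.1, 0, 0, 0.065, 0.98, -7.1, 0, 0, 0.065, 0.98, -7.1, 0, 0, 0.065, 0.98, -7.1, 0, 0, 0.065, 0.98, -7.1, 0, 0, 0.065, 0.98, -7.1, 0, 0, 0.065, 0.98, -7.1, 0, 0]' | python3 -m inch;echo '[0.065, 0.98, -7.1, 0, 0, 0.065, 0.98, -7.1, 0, 0, 0.065, 0.98, -7.1, 0, 0, 0.065, 0.98, -7.1, 0, 0, 0.065, 0.98, -7.1, 0, 0, 0.065, 0.98, -7.1, 0, 0, 0.065, 0.98, -7.1, 0, 0, 0.065, 0.98, -7.1, 0, 0, 0.065, 0.98, -7.1, 0, 0, 0.065, 0, 0, 0, 0]' | python3 -m inch
python3 -c "
from h import *
c=cam('wrist','w4.png')
go(.566,-.3724,.04);print(proj(c,(.566,-.3724,.058)))"
```

```text
time: 5.92
tcp_pos: [0.513, -0.0571, 0.1615]
tool_rot: [-0.145, 0.989, -0.0, 0.0]
force: [0.9, 0.3, 0.6]
width: 0.0652
grip_force: 0.0
time: 6.75
tcp_pos: [0.5632, -0.3802, 0.1616]
tool_rot: [-0.144, 0.99, -0.002, 0.001]
force: [-0.6, 1.1, 1.1]
width: 0.0649
grip_force: 0.0
t 6.80 turn -0.003 dx -0.0047 dy 0.0036 dz 0.1211 tilt -1.000 j6 -2.45
(np.float64(284.00482870466817), np.float64(220.55207314731194))
```

View pics/w4.png

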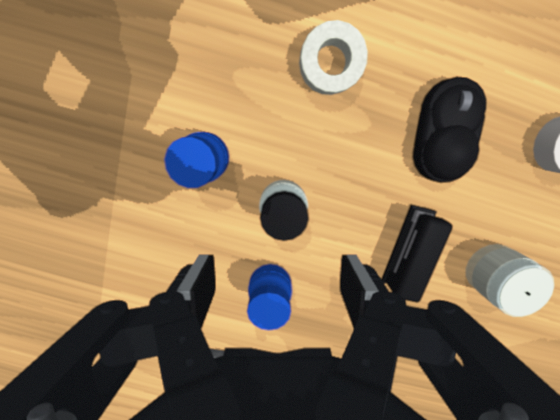

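Black cap at (284,215), predicted (284,220), so the aim is good. The blue jars at (197,160) and (269,295) are clear of the fingers.

```bash
echo '[0.065, -0.4, 0.4, 6, 0, 0.065, -0.4, 0.3, 6, 0, 0.065, 0, 0, 4, 0, 0.065, 0, 0, 0, 0]' | python3 -m inch
python3 -c "
from h import *
go(.566,-.3724,.038)"
```

```text
time: 7.13
tcp_pos: [0.5626, -0.3666, 0.0766]
tool_rot: [-0.145, 0.989, 0.003, -0.003]
force: [-1.1, 1.0, -0.4]
width: 0.0649
grip_force: 0.0
t 7.13 turn 0.000 dx -0.0016 dy -0.0066 dz 0.0386 tilt -1.000 j6 -2.44
```

```bash
echo '[0.065, 0, 0, 0, 0, 0.065, 0, 0, 0, 0, 0.065, 0, 0, 0, 0]' | python3 -m inch | head -2
python3 -c "
from h import *
go(.566,-.3724,.038)"
```

```text
time: 7.38
tcp_pos: [0.5664, -0.3699, 0.0827]
t 7.38 turn 0.000 dx 0.0011 dy -0.0023 dz 0.0447 tilt -1.000 j6 -2.44
```

```bash
echo '[0.065, 0.2, -0.4, 3, 0, 0.065, 0, 0, 3, 0, 0.065, 0, 0, 2, 0, 0.065, 0, 0, 0.8, 0, 0.065, 0, 0, 0, 0, 0.055, 0, 0, 0, 0, 0.05, 0, 0, 0, 0, 0.045, 0, 0, 0, 0, 0.04, 0, 0, 0, 0, 0.04, 0, 0, 0, 0]' | python3 -m inch; echo '[0.04, 0, 0, 0, 0, 0.04, 0, 0, 0, 0, 0.04, 0, 0, 0, 0]' | python3 -m inch
```

```text
time: 8.22
tcp_pos: [0.5655, -0.3722, 0.0379]
tool_rot: [-0.145, 0.989, -0.001, 0.001]
force: [-0.9, -0.0, 4.6]
width: 0.0415
grip_force: 59.7
time: 8.47
tcp_pos: [0.5654, -0.3722, 0.0379]
tool_rot: [-0.145, 0.989, -0.001, 0.001]
force: [-1.6, 0.4, 6.0]
width: 0.0417
grip_force: 59.8
```

Gripped. Lifting 0.1 m, then across.

```bash
echo '[0.04, 0, 0, -1, 0, 0.04, 0, 0, -4, 0, 0.04, 0, 0, -6, 0, 0.04, 0, 0, -6, 0, 0.04, 0, 0, -3, 0, 0.04, 0, 0, 0, 0, 0.04, 0, 0, 0, 0]' | python3 -m inch
python3 -c "
from h import *
go(.5442,.2876,.13)"
```

```text
time: 9.05
tcp_pos: [0.5652, -0.3719, 0.1375]
tool_rot: [-0.145, 0.989, -0.001, 0.001]
force: [0.8, 0.2, -2.4]
width: 0.0414
grip_force: 60.4
t 9.05 turn -0.000 dx -0.1694 dy 0.6377 dz 0.0075 tilt -1.000 j6 -2.45
```

Scaled: 0.034 m is 6.8, 0.016 m is 3.2.

```bash
echo '[0.04, -1, 3.2, 0, 0, 0.04, -1.8, 6.8, 0, 0, 0.04, -1.8, 6.8, 0, 0, 0.04, -1.8, 6.8, 0, 0, 0.04, -1.8, 6.8, 0, 0, 0.04, -1.8, 6.8, 0, 0, 0.04, -1.8, 6.8, 0, 0, 0.04, -1.8, 6.8, 0, 0, 0.04, -1.8, 6.8, 0, 0, 0.04, -1.8, 6.8, 0, 0]' | python3 -m inch |head -2;echo '[0.04, -1.8, 6.8, 0, 0, 0.04, -1.8, 6.8, 0, 0, 0.04, -1.8, 6.8, 0, 0, 0.04, -1.8, 6.8, 0, 0, 0.04, -1.8, 6.8, 0, 0, 0.04, -1.8, 6.8, 0, 0, 0.04, -1.8, 6.8, 0, 0, 0.04, -1.8, 6.8, 0, 0, 0.04, -1.8, 6.8, 0, 0, 0.04, -0.48, 1.94, 0, 0]' | python3 -m inch|head -2;echo '[0.04, 0, 0, 0, 0, 0.04, 0, 0, 0, 0, 0.04, 0, 0, 0, 0, 0.04, 0, 0, 0, 0]' | python3 -m inch
python3 -c "
from h import *
go(.5442,.2876,.0475)"
```

```text
time: 9.88
tcp_pos: [0.5528, -0.0362, 0.1348]
time: 10.72
tcp_pos: [0.5422, 0.2922, 0.1349]
time: 11.05
tcp_pos: [0.5436, 0.2863, 0.136]
tool_rot: [-0.145, 0.989, -0.0, -0.001]
force: [0.2, 0.4, -1.7]
width: 0.0413
grip_force: 60.5
t 11.05 turn -0.001 dx -0.0009 dy 0.0011 dz 0.0885 tilt -1.000 j6 -1.38
```

```bash
echo '[0.04, -0.2, 0.2, 4, 0, 0.04, 0, 0, 4, 0, 0.04, 0, 0, 4, 0, 0.04, 0, 0, 3, 0, 0.04, 0, 0, 1.6, 0, 0.04, 0, 0, 0.6, 0, 0.04, 0, 0, 0, 0, 0.04, 0, 0, 0, 0]' | python3 -m inch
python3 -c "
from h import *
go(.5442,.2876,.046)"
```

```text
time: 11.72
tcp_pos: [0.5453, 0.2888, 0.0513]
tool_rot: [-0.145, 0.989, 0.0, 0.0]
force: [-0.6, 0.6, -1.2]
width: 0.0413
grip_force: 60.5
t 11.72 turn -0.001 dx 0.0014 dy -0.0009 dz 0.0053 tilt -1.000 j6 -1.38
```

```bash
echo '[0.04, 0, 0, 0.4, 0, 0.04, 0, 0, 0.2, 0, 0.04, 0, 0, 0.2, 0, 0.04, 0, 0, 0.12, 0, 0.04, 0, 0, 0.1, 0, 0.04, 0, 0, 0, 0]' | python3 -m inch
```

```text
time: 12.22
tcp_pos: [0.5449, 0.2891, 0.0459]
tool_rot: [-0.145, 0.989, 0.0, 0.0]
force: [-0.6, -1.3, 2.8]
width: 0.0412
grip_force: 61.3
```

In contact, about 3 N. Releasing and retreating.

```bash
echo '[0.045, 0, 0, 0, 0, 0.05, 0, 0, 0, 0, 0.06, 0, 0, 0, 0, 0.065, 0, 0, 0, 0, 0.065, 0, 0, 0, 0, 0.065, 0, 0, -2, 0, 0.065, 0, 0, -5, 0, 0.065, 0, 0, -8, 0, 0.065, 0, 0, -8, 0, 0.065, 0, 0, 0, 0]' | python3 -m inch
python3 -c "
from h import *
c=cam('top','t5.png')
cv2.imwrite('pics/t5c.png',cv2.resize(c['frame'][150:275,100:430],(792,300),interpolation=cv2.INTER_CUBIC))
go(.5748,-.2293,.16,92.1);go(.4306,-.3704,.16,16.7)"
```

```text
time: 13.05
tcp_pos: [0.5486, 0.2911, 0.169]
tool_rot: [-0.145, 0.989, 0.002, 0.005]
force: [0.7, 0.9, 0.0]
width: 0.0652
grip_force: 0.0
t 13.10 turn 0.255 dx -0.0082 dy -0.5204 dz 0.0059 tilt -1.000 j6 -1.38
t 13.10 turn 1.571 dx -0.5994 dy -0.3019 dz 0.0059 tilt -1.000 j6 -1.38
```

View pics/t5c.png

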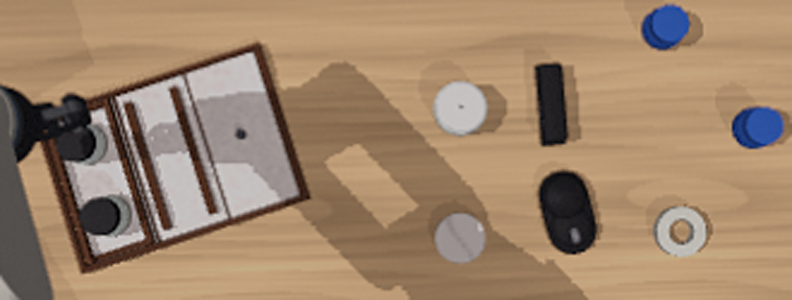

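Both jars stand in the lane, caps at (80,142) and (104,215). Stapler next.

```bash
echo '[0.06, 0, 0, 0, 0.34, 0.06, 0, 0, 0, 0.34, 0.06, 0, 0, 0, 0.34, 0.06, 0, -2, 0, 0, 0.06, -0.2, -6.8, 0, 0, 0.06, -0.2, -6.8, 0, 0, 0.06, -0.2, -6.8, 0, 0, 0.06, -0.2, -6.8, 0, 0, 0.06, -0.2, -6.8, 0, 0, 0.06, -0.2, -6.8, 0, 0]' | python3 -m inch |head -2;echo '[0.06, -0.2, -6.8, 0, 0, 0.06, -0.2, -6.8, 0, 0, 0.06, 0, -6.8, 0, 0, 0.06, 0, -6.8, 0, 0, 0.06, 0, -6.8, 0, 0, 0.06, 0, -6.8, 0, 0, 0.06, 0, -6.8, 0, 0, 0.06, 0, -6.8, 0, 0, 0.06, 0, -6.8, 0, 0]' | python3 -m inch|head -2;echo '[0.06, 0, 0, 4, 0, 0.06, 0, 0, 0, 0, 0.06, 0, 0, 0, 0, 0.06, 0, 0, 0, 0, 0.06, 0, 0, 0, 0]' | python3 -m inch
python3 -c "
from h import *
go(.5748,-.2293,.03,92.1)"
```

```text
time: 13.93
tcp_pos: [0.5577, 0.0731, 0.1602]
time: 14.68
tcp_pos: [0.5705, -0.2325, 0.1601]
time: 15.1
tcp_pos: [0.5717, -0.2296, 0.1411]
tool_rot: [-0.019, 1.0, 0.0, 0.0]
force: [0.4, 0.0, -0.6]
width: 0.0601
grip_force: 0.0
t 15.10 turn 0.001 dx -0.0031 dy 0.0002 dz 0.1111 tilt -1.000 j6 -1.99
```

Scaled: 0.03 m is 6, 0.025 m is 5.

```bash
echo '[0.06, -0.6, 0, 6, 0, 0.06, 0, 0, 6, 0, 0.06, 0, 0, 5, 0, 0.06, 0, 0, 3, 0, 0.06, 0, 0, 1.6, 0, 0.06, 0, 0, 0.6, 0, 0.06, 0, 0, 0, 0, 0.06, 0, 0, 0, 0]' | python3 -m inch
echo '[0.045, 0, 0, 0, 0, 0.04, 0, 0, 0, 0, 0.035, 0, 0, 0, 0, 0.03, 0, 0, 0, 0, 0.025, 0, 0, 0, 0, 0.022, 0, 0, 0, 0, 0.022, 0, 0, 0, 0, 0.022, 0, 0, 0, 0]' | python3 -m inch
python3 -c "
from h import *
go(.528,.195,.13,106.7)"
```

```text
time: 15.77
tcp_pos: [0.5755, -0.2303, 0.0307]
tool_rot: [-0.018, 1.0, -0.0, 0.001]
force: [0.6, 0.4, 0.0]
width: 0.0599
grip_force: 0.0
time: 16.43
tcp_pos: [0.575, -0.2306, 0.0302]
tool_rot: [-0.018, 1.0, -0.0, 0.001]
force: [-1.0, -0.6, 6.2]
width: 0.0274
grip_force: 60.3
t 16.43 turn -0.255 dx -0.0773 dy 0.4211 dz -0.0998 tilt -1.000 j6 -1.99
```

Scaled: 0.013 m is 2.6, -0.003 m is -0.6, -0.085 rad is -0.34.

```bash
echo '[0.022, 0, 0, -1, 0, 0.022, 0, 0, -4, 0, 0.022, 0, 0, -6, 0, 0.022, 0, 0, -6, 0, 0.022, 0, 0, -3, -0.2, 0.022, 0, 0, 0, -0.34, 0.022, 0, 0, 0, -0.34, 0.022, 0, 0, 0, -0.14, 0.022, -0.6, 2.6, 0, 0]' | python3 -m inch
echo '[0.022, -1.24, 6.8, 0, 0, 0.022, -1.24, 6.8, 0, 0, 0.022, -1.24, 6.8, 0, 0, 0.022, -1.24, 6.8, 0, 0, 0.022, -1.24, 6.8, 0, 0, 0.022, -1.24, 6.8, 0, 0, 0.022, -1.24, 6.8, 0, 0, 0.022, -1.24, 6.8, 0, 0, 0.022, -1.24, 6.8, 0, 0, 0.022, -1.24, 6.8, 0, 0]' | python3 -m inch | head -2
echo '[0.022, -1.24, 4, 0, 0, 0.022, -1.24, 2.8, 0, 0, 0.022, 0, 2.8, 0, 0, 0.022, 0, 0, 0, 0, 0.022, 0, 0, 0, 0, 0.022, 0, 0, 0, 0, 0.022, 0, 0, 0, 0]' | python3 -m inch
python3 -c "
from h import *
go(.528,.195,.0382,106.7);c=cam('wrist','w6.png')"
```

```text
time: 17.18
tcp_pos: [0.5738, -0.2182, 0.1299]
tool_rot: [-0.145, 0.989, -0.0, 0.0]
force: [-0.4, -0.2, -1.2]
width: 0.0271
grip_force: 59.3
time: 18.02
tcp_pos: [0.5343, 0.1287, 0.1296]
time: 18.6
tcp_pos: [0.5334, 0.1752, 0.1294]
tool_rot: [-0.145, 0.989, -0.0, -0.0]
force: [0.1, 0.6, -1.2]
width: 0.0271
grip_force: 59.4
t 18.60 turn -0.001 dx -0.0005 dy 0.0205 dz 0.0912 tilt -1.000 j6 -1.55
```

View pics/w6.png

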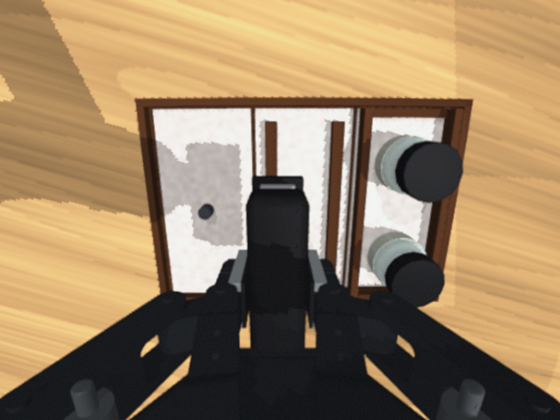

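The stapler is held straight along the rails, with its front end at (277,190). It needs about 20 mm more in +y. Then lower.

Scaled: 0.02 m is 4, 0.016 m is 3.2.

```bash
echo '[0.022, 0, 2, 2, 0, 0.022, 0, 2, 4, 0, 0.022, 0, 0, 4, 0, 0.022, 0, 0, 3.2, 0, 0.022, 0, 0, 1.6, 0, 0.022, 0, 0, 0, 0, 0.022, 0, 0, 0, 0, 0.022, 0, 0, 0, 0]' | python3 -m inch
python3 -c "
from h import *
go(.528,.195,.0382,106.7)"
```

```text
time: 19.32
tcp_pos: [0.5284, 0.1954, 0.0561]
tool_rot: [-0.145, 0.989, 0.0, 0.001]
force: [0.1, 0.7, -0.7]
width: 0.0271
grip_force: 59.4
t 19.32 turn -0.001 dx 0.0005 dy -0.0003 dz 0.0179 tilt -1.000 j6 -1.51
```

```bash
echo '[0.022, 0, 0, 1.2, 0, 0.022, 0, 0, 1, 0, 0.022, 0, 0, 0.6, 0, 0.022, 0, 0, 0.4, 0, 0.022, 0, 0, 0.2, 0, 0.022, 0, 0, 0.2, 0, 0.022, 0, 0, 0.1, 0, 0.022, 0, 0, 0, 0, 0.022, 0, 0, 0, 0]' | python3 -m inch
```

```text
time: 20.07
tcp_pos: [0.5276, 0.1951, 0.0382]
tool_rot: [-0.145, 0.989, -0.0, -0.0]
force: [-6.4, -2.7, 16.0]
width: 0.0269
grip_force: 61.8
```

Seated in contact. Easing up slightly, then releasing.

Scaled: -0.04 m is -8, -0.025 m is -5.

```bash
echo '[0.022, 0, 0, -0.1, 0, 0.03, 0, 0, 0, 0, 0.035, 0, 0, 0, 0, 0.045, 0, 0, 0, 0, 0.045, 0, 0, 0, 0, 0.045, 0, 0, -2, 0, 0.045, 0, 0, -5, 0, 0.045, 0, 0, -8, 0, 0.045, 0, 0, -8, 0, 0.045, 0, 0, 0, 0]' | python3 -m inch
python3 -c "
from h import *
go(.4306,-.3704,.14,16.7)"
```

```text
time: 20.9
tcp_pos: [0.5318, 0.1967, 0.1603]
tool_rot: [-0.145, 0.989, 0.001, 0.005]
force: [0.9, -0.2, 0.1]
width: 0.0449
grip_force: 0.0
t 20.90 turn 1.571 dx -0.5141 dy -0.2599 dz 0.0203 tilt -1.000 j6 -1.51
```

Scaled: 0.12 rad is 0.48.

```bash
echo '[0.075, 0, 0, 0, 0.48, 0.075, 0, 0, 0, 0.48, 0.075, 0, 0, 0, 0.48, 0.075, 0, 0, 0, 0.48, 0.075, 0, 0, 0, 0.48, 0.075, 0, 0, 0, 0.48, 0.075, 0, 0, 0, 0.48, 0.075, 0, 0, 0, 0.48, 0.075, 0, 0, 0, 0.48, 0.075, 0, 0, 0, 0.48]' | python3 -m inch|head -1
echo '[0.075, 0, 0, 0, 0.48, 0.075, 0, 0, 0, 0.48, 0.075, 0, 0, 0, 0.48, 0.075, -3, -1.5, 0, 0.04, 0.075, -6.42, -3.24, 0, 0, 0.075, -6.42, -3.24, 0, 0, 0.075, -6.42, -3.24, 0, 0, 0.075, -6.42, -3.24, 0, 0, 0.075, -6.42, -3.24, 0, 0, 0.075, -6.42, -3.24, 0, 0]' | python3 -m inch|head -2
echo '[0.075, -6.42, -3.24, 0, 0, 0.075, -6.42, -3.24, 0, 0, 0.075, -6.42, -3.24, 0, 0, 0.075, -6.42, -3.24, 0, 0, 0.075, -6.42, -3.24, 0, 0, 0.075, -6.42, -3.24, 0, 0, 0.075, -6.42, -3.24, 0, 0, 0.075, -6.42, -3.24, 0, 0, 0.075, -6.42, -3.24, 0, 0, 0.075, -3.4, -1.74, 0, 0]' | python3 -m inch|head -2
echo '[0.075, 0, 0, 0, 0, 0.075, 0, 0, 0, 0, 0.075, 0, 0, 0, 0, 0.075, 0, 0, 0, 0]' | python3 -m inch
python3 -c "
from h import *
go(.4306,-.3704,.016,16.7);c=cam('wrist','w7.png');print(proj(c,(.4306,-.3704,.025)))"
```

```text
time: 21.73
time: 22.57
tcp_pos: [0.4871, -0.0353, 0.1532]
time: 23.4
tcp_pos: [0.427, -0.3749, 0.1534]
time: 23.73
tcp_pos: [0.4277, -0.37, 0.1526]
tool_rot: [0.596, 0.803, 0.0, -0.0]
force: [0.2, -0.3, 0.1]
width: 0.075
grip_force: 0.0
t 23.73 turn 0.001 dx -0.0012 dy 0.0026 dz 0.1366 tilt -1.000 j6 -1.01
(np.float64(280.2548248659839), np.float64(209.96542194504622))
```

View pics/w7.png

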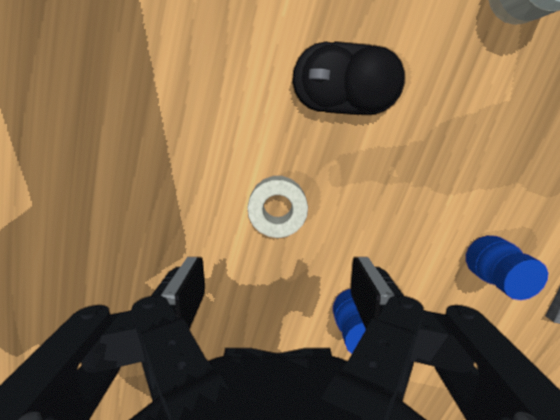

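The tape is centred at (278,207), predicted (280,210). Descending.

```bash
echo '[0.075, -0.2, 0.4, 6, 0, 0.075, 0, 0, 7, 0, 0.075, 0, 0, 6, 0, 0.075, 0, 0, 4, 0, 0.075, 0, 0, 2, 0, 0.075, 0, 0, 1.2, 0, 0.075, 0, 0, 0.8, 0, 0.075, 0, 0, 0, 0, 0.075, 0, 0, 0, 0]' | python3 -m inch
echo '[0.065, 0, 0, 0, 0, 0.06, 0, 0, 0, 0, 0.058, 0, 0, 0, 0, 0.055, 0, 0, 0, 0, 0.05, 0, 0, 0, 0, 0.05, 0, 0, 0, 0, 0.05, 0, 0, 0, 0]' | python3 -m inch
python3 -c "
from h import *
go(.5525,.1148,.09,16.7)"
```

```text
time: 24.53
tcp_pos: [0.4305, -0.3719, 0.0185]
tool_rot: [0.597, 0.803, -0.0, 0.001]
force: [-0.1, 0.1, -0.3]
width: 0.0748
grip_force: 0.0
time: 25.12
tcp_pos: [0.4301, -0.372, 0.0189]
tool_rot: [0.597, 0.803, -0.0, 0.001]
force: [-3.0, 1.7, 12.6]
width: 0.0543
grip_force: 60.5
t 25.12 turn 0.001 dx 0.4310 dy 0.2571 dz -0.0711 tilt -1.000 j6 -1.01
```

Scaled: 0.0308 m is 6.16, -0.03 m is -6.

```bash
echo '[0.05, 0, 0, -0.8, 0, 0.05, 0, 0, -3.2, 0, 0.05, 0, 0, -6, 0, 0.05, 0, 0, -6, 0, 0.05, 3, 1.8, 0, 0, 0.05, 6.16, 3.68, 0, 0, 0.05, 6.16, 3.68, 0, 0, 0.05, 6.16, 3.68, 0, 0, 0.05, 6.16, 3.68, 0, 0, 0.05, 6.16, 3.68, 0, 0]' | python3 -m inch|head -2
echo '[0.05, 6.16, 3.68, 0, 0, 0.05, 6.16, 3.68, 0, 0, 0.05, 6.16, 3.68, 0, 0, 0.05, 6.16, 3.68, 0, 0, 0.05, 6.16, 3.68, 0, 0, 0.05, 6.16, 3.68, 0, 0, 0.05, 6.16, 3.68, 0, 0, 0.05, 6.16, 3.68, 0, 0, 0.05, 3.1, 1.7, 0, 0]' | python3 -m inch|head -2
echo '[0.05, 0, 0, 0, 0, 0.05, 0, 0, 0, 0, 0.05, 0, 0, 0, 0, 0.05, 0, 0, 0, 0]' | python3 -m inch
python3 -c "
from h import *
go(.5525,.1148,.045,16.7);c=cam('wrist','w8.png');d=cam('top','t8.png')
cv2.imwrite('pics/t8c.png',np.hstack([cv2.resize(d['frame'][150:270,100:240],(400,343)),cv2.resize(c['frame'],(400,343),interpolation=cv2.INTER_AREA)]))"
```

```text
time: 25.95
tcp_pos: [0.478, -0.1791, 0.0978]
time: 26.7
tcp_pos: [0.5527, 0.1186, 0.098]
time: 27.03
tcp_pos: [0.5512, 0.1139, 0.0975]
tool_rot: [0.597, 0.802, -0.0, -0.0]
force: [0.7, -0.9, 0.4]
width: 0.0541
grip_force: 63.2
t 27.03 turn -0.000 dx 0.0005 dy 0.0015 dz 0.0525 tilt -1.000 j6 -0.09
```

View pics/t8c.png

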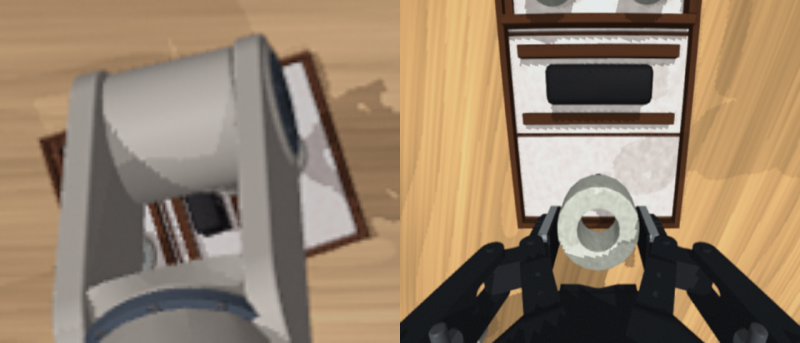

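The stapler stands between the rails at mid-length, and the tape is held centred. Lowering over the post.

Scaled: 0.02 m is 4, 0.01 m is 2.

```bash
echo '[0.05, 0, 0.3, 4, 0, 0.05, 0, 0, 4, 0, 0.05, 0, 0, 2, 0, 0.05, 0, 0, 0, 0, 0.05, 0, 0, 0, 0]' | python3 -m inch|sed -n '2p;4p'
echo '[0.05, 0, 0, 0.6, 0, 0.05, 0, 0, 0.6, 0, 0.05, 0, 0, 0.6, 0, 0.05, 0, 0, 0.6, 0, 0.05, 0, 0, 0, 0, 0.05, 0, 0, 0, 0]' | python3 -m inch
python3 -c "
from h import *
go(.5525,.1148,.027,16.7)"
```

```text
tcp_pos: [0.5527, 0.1149, 0.0473]
force: [-0.3, 0.4, -0.1]
time: 28.05
tcp_pos: [0.5529, 0.1155, 0.0354]
tool_rot: [0.597, 0.802, -0.0, -0.0]
force: [-0.1, -0.1, 0.8]
width: 0.054
grip_force: 63.2
t 28.05 turn 0.001 dx -0.0005 dy -0.0006 dz 0.0084 tilt -1.000 j6 -0.09
```

No contact with the bottom at z = 0.0165, below the post top, so the post is in the hole. Lowering the rest.

```bash
echo '[0.05, 0, 0, 0.6, 0, 0.05, 0, 0, 0.4, 0, 0.05, 0, 0, 0.3, 0, 0.05, 0, 0, 0.2, 0, 0.05, 0, 0, 0.12, 0, 0.05, 0, 0, 0, 0, 0.05, 0, 0, 0, 0]' | python3 -m inch
```

```text
time: 28.63
tcp_pos: [0.553, 0.1154, 0.0274]
tool_rot: [0.597, 0.802, -0.0, 0.0]
force: [0.3, -0.3, 0.4]
width: 0.0539
grip_force: 63.2
```

```bash
echo '[0.05, 0, 0, 0.12, 0, 0.05, 0, 0, 0.12, 0, 0.05, 0, 0, 0, 0]' | python3 -m inch|sed -n '2p;4p'
```

```text
tcp_pos: [0.5532, 0.1155, 0.0269]
force: [-3.0, -0.1, 9.1]
```

Contact at 9 N. Releasing, lifting and moving the arm away to the right for a final look.

Scaled: -0.04 m is -8, -0.025 m is -5.

```bash
echo '[0.055, 0, 0, 0, 0, 0.06, 0, 0, 0, 0, 0.065, 0, 0, 0, 0, 0.07, 0, 0, 0, 0, 0.07, 0, 0, 0, 0, 0.07, 0, 0, -2, 0, 0.07, 0, 0, -5, 0, 0.07, 0, 0, -8, 0, 0.07, 0, 0, -8, 0, 0.07, 0, 0, -8, 0]' | python3 -m inch|sed -n '2p;4,5p'
echo '[0.07, -7, 0, 0, 0, 0.07, -7, 0, 0, 0, 0.07, -7, 0, 0, 0, 0.07, -7, 0, 0, 0, 0.07, -7, 0, 0, 0, 0.07, -7, 0, 0, 0, 0.07, -7, 0, 0, 0, 0.07, -7, 0, 0, 0, 0.07, 0, 0, 0, 0, 0.07, 0, 0, 0, 0]' | python3 -m inch|sed -n '2p;4p'
python3 -c "
from h import *
c=cam('scene','s9.png');d=cam('top','t9.png')
cv2.imwrite('pics/f.png',np.hstack([cv2.resize(d['frame'][150:270,100:240],(400,343)),cv2.resize(c['frame'][140:260,330:470],(400,343))]))"
```

```text
tcp_pos: [0.5525, 0.1153, 0.1833]
force: [0.3, 0.1, -0.6]
width: 0.0699
tcp_pos: [0.6337, -0.1544, 0.1816]
force: [-0.7, 0.9, 0.2]
```

View pics/f.png

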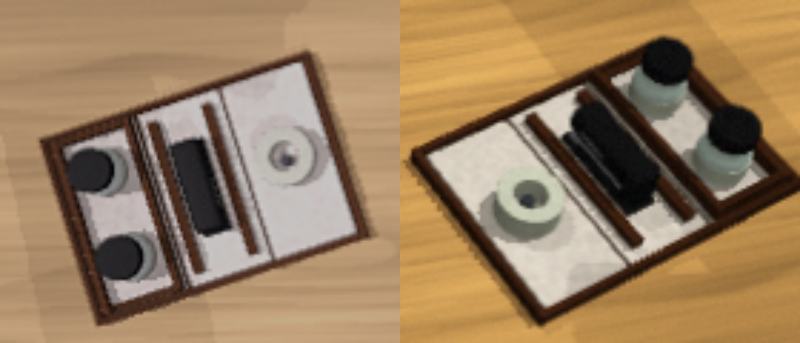

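Everything is in place: the tape lies flat with the post in its hole, the stapler stands between the rails, and both jars are upright in their halves.

```bash
python3 -c "
from h import *
print(robot.hand_in())"
```

```text
the job is handed in; nothing more can be done
None
```

I handed the job in at about 30 s: the old jar is in the front half of the lane with the new jar behind it, the tape lies flat over the post, the stapler stands mid-length between the rails, and I left the look-alikes alone.

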